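Send the tube boat through the inspection hood again

ROBOT

A 6-joint arm with a two-finger parallel gripper is mounted at the origin on a cart in front of the work surface, level with it; the furniture and walls round the work are solid. World frame = base frame: x ahead of the robot, y to its left, z up, the work surface at z = 0. Lengths are in m, angles in degrees, forces in N, time in s.
With the tool pointing down it reaches from about 0.4 to 0.825 m from the base axis. Payload 7 kg.
Tool frame: the origin (TCP) lies on the centre line of the jaws, within the pads' length; the fingertips stand 14 mm ahead of it and the grasp point (between the pads) lies 5 mm behind it; z points along the fingers, y is the line along which they close (so a half turn about z gives the same grasp; the last joint's range is limited). The gripper opens to 88 mm and grips with 3 to 60 N. Pads are 19 mm wide; open, the fingers measure 130 mm over their backs; the gripper's body (78 mm by 193 mm) begins 47 mm behind the grasp point.
Start: joints at [81.595, 20.546, 0.682, 0, -70.136, -16.507], TCP at [0.284, 0.612, 0.209] pointing down, gripper open.
Joint ranges: [-176.03, 176.03], [-82.01, 121.73], [-58.28, 71.71], [-173.87, 95.51], [-174.79, -0.11], [-173.66, 173.66]. Speed limits (degrees/s): [136.94, 136.94, 172.46, 180, 180, 180].

INTERFACE

Orientations are given as [roll, pitch, yaw] about the fixed x, y, z axes, in that order (R = Rz(yaw) Ry(pitch) Rx(roll)).
In Python, from plant import r gives the robot as it stands.
- The arm moves only by the tool send_rows, never from a script. Its argument "steps" is a list of rows, each an object with "dp": the shift along the tool's x, y, z in mm, a list of three; "roll": the turn about the tool's z in rad; "jaw": the opening in per cent of the stroke, from 0 (shut) to 100 (fully open). In form: [{"dp": [tx, ty, tz], "roll": roll, "jaw": jaw}, ...]. A call has 1 to 5 rows; each row is the pose to reach, as a shift and turn from the pose commanded when the call began, along the tool's axes at that moment; what a row does not reach only later rows make up. A row lasts 1/8 s, in which the tool goes at most 62.5 mm and 10.7 degrees, less where a joint would pass 70% of its speed; a pose out of reach is approached as far as the arm can. A call with a gripper value outside its range is refused whole. The fingers move at their own pace and stop on an object; "newtons" is the grip in N (left out, the last holds). Time passes only in rows, so rows that repeat a pose let the fingers close. It gives the time, the measured TCP pose, the force, the opening and the grip force at its end, in the units of the state.
- r.get_state(): the state, without advancing time (a new reading comes with each control period).
- r.capture(name): name is "scene" or "top" or "wrist"; returns a dict with "image" (480x640x3 uint8, blue, green, red), "K" (3x3 intrinsics, pixels), "rvec" (rotation vector, rad) and "tvec" (3), from world to camera coordinates, as OpenCV has them. Camera axes: x right, y down, z forward; pixel columns grow to the right and rows downward; lengths in m; the calibration is good to about 2 mm. A picture is of the moment at which its call begins. There is no depth.
- r.close_job(): hands the job in; it is judged then, once.
The state is a dict: "time_s": time; "joints": joint angles; "qd": joint speeds; "joint_torque": joint torques, N m; "tcp_pos": TCP position; "eef_rot": TCP orientation; "contact_force": force on the tool from outside, world axes, zero at the start; "moment": the same for the moment, N m; "gripper_width": finger opening in m; "gripper_force": force on a finger pad.
Only numpy, scipy, OpenCV 4.12 (cv2) and the standard library are available. Lean on these libraries where they do the work, as an engineer would, in place of code of your own. Each camera call takes 0.05 s, during which the arm holds its last target. There are 200 camera calls.

TASK

The tube in the white boat needs a second look under the inspection camera, and as the station's spring plungers let the boat travel one way only, it must go round by hand. Draw the boat with its tube out along the open outfeed end of the rail until its tail is clear of the hood, carry it level to the infeed end, set it down between the guide lips with its tail trailing and let it go. Then push it by the blue post on its tail in under the hood until it clicks into the station, no farther, and leave it there, the tube still lying in it and the loose things round about where they were.

Things in the scene. Friction and masses are not known exactly. Their poses are not given: they have to be found in the camera images.
- transfer_rail: Rail fixed to the bench: aluminium bed 96 wide, 430 long, 12 high, about left to right. Origin: centre of its underside; y along the rail in the direction of travel, from infeed end (-215, yellow chevrons) to outfeed end (+215, open), x across, away from the robot at yaw 0. Two guide lips, inner faces x = +-29.5 (bevelled by 4 at the top), outer +-36.5, tops 21 above the bench.
- hood: White inspection hood fixed over the rail's middle; same origin and axes as the rail. It spans y = -63 to 63, x = -61 to 61, 129 high, black camera turret on top up to 156. Its tunnel along y is 96 wide and clear up to 68 above the bench: boat, tube and tail pass through, a gripper does not. Dark clamp blocks with black knobs and red-tipped plunger pins at both sides reach x = +-92, 43 high.
- tube_boat: Carrier, loose, 0.15 to 0.31 kg: black slide plate 56 wide (x), 130 long (y), 10 thick, with a white cradle, its long outer sides flat, 50 apart (x = +-25), 10 to 33 above the plate's underside: grip there, across x. Origin: centre of the underside; y to its ramped nose, z up. Its tail, 16 wide, ends at y = -162. It starts on the outfeed, 125 to 138 past the rail's origin, tail in the hood.
- push_post (a point): Point on the axis of the blue push post (white band) near the end of the boat's tail: 150 behind the boat's origin, 40 above its underside (52 above the bench when on the rail). The post is 16 wide (x), 12 thick (y) and ends 49 above the underside. In the station it stays 75 to 99 outside the hood's face.
- infeed (a point): Point on the bed's upper face, 12 above the bench, 135 before the rail's middle on the infeed side: a good place for the boat's origin when it is set down. On the rail the boat's axes are parallel to the rail's and it has 1.5 play to each lip. Pushing it along the bare rail takes about 1 N.
- read_point (a point): Point on the bed's upper face at the rail's middle, under the hood. The station (a pair of plungers) is clamped anywhere within 12 mm of it along the rail: where must be felt. In the station the boat's origin lies between the two plungers. The nose lifting the plungers (first 43 mm of plate past them) resists with about 2 to 5 N; forwards out of the notch takes 9 to 14 N; backwards is locked.
- sample_tube: 50 ml tube with purple cap, 35 diameter, 117 long, 0.06 kg, lying loose in the boat's cradle, cap towards the tail; its top is 46 above the boat's underside. Its origin is the tip of its bottom, 58 ahead of and 28 above the boat's origin; its z axis points to its cap.
- plunger_near (a joint): Spring plunger on the robot's side of the rail, in m: 0 sprung fully out across the boat's path, about 0.004 while the plate's straight edge holds it back, below 0.001 once it has dropped into the notch in the middle of the plate's edge (the click).
- plunger_far (a joint): The same on the far side of the rail.
- timer: Bystander: white timer with three buttons, 64 x 68 x 20, loose. Origin: centre of its underside.
- tape_roll: Bystander: roll of red tape lying flat, 72 diameter, 19 high, loose. Origin: centre of its underside.
- spare_cap: Bystander: purple tube cap, 34 diameter, 16 high, loose. Origin: centre of its underside.
- orange_bottle: Bystander: small bottle with orange cap, 38 diameter, 63 high, loose. Origin: centre of its underside.
- blue_bottle: Bystander: small bottle with light blue cap, 42 diameter, 71 high, loose. Origin: centre of its underside.
Things that resemble listed ones, but are neither listed nor needed, are in the scene too. Leave any red look-alike of the sample_tube alone.

How it is judged:
By the outcome, as a careful person would: the job done as asked, in the order asked, and still so for the second after the job is handed in, with the robot touching nothing.
It also fails if it takes over 58 s, if anything falls off the work surface, if the arm or the gripper's body presses on something with over 40 N, if the wrist force passes 120 N, or if a joint passes its speed limit or range.

## Working session

There is one attempt and no reset: what is moved stays moved. The work goes in short steps, Python scripts to look and compute and a tool call to move; the robot and the scene stay as the last step left them, time stands still between calls to the robot, and variables do not carry over. Pictures are saved under pics/ and viewed, at most 10 in all, crops included, and the job is handed in when it is done.

Besides the shell and the picture viewer there is one more tool, called by a JSON object that holds its "op" and its "data", one argument or row to a line. send_rows: Moves the arm, as the interface text tells. Its arguments: {"type":"object","properties":{"steps":{"type":"array","items":{"type":"object","properties":{"dp":{"type":"array","items":{"type":"number"}},"roll":{"type":"number"},"jaw":{"type":"number"}}}},"newtons":{"type":"number"}},"required":["steps"]}

```bash
mkdir -p pics; ls; python3 - <<'E'
from plant import r
import cv2,pickle
d={}
for n in("scene","top"):
    c=r.capture(n);d[n]=c;cv2.imwrite(f"pics/{n}0.png",c["image"])
    print(n,c["K"],c["rvec"],c["tvec"])
pickle.dump(d,open("c0.pkl","wb"))
print(r.get_state())
E
```

```text
pics
scene [[600.9150276    0.         309.97889694]
 [  0.         600.9150276  235.45275317]
 [  0.           0.           1.        ]] [ 0.26570039 -2.82614884  1.18503111] [0.50600991 0.05535949 2.04876904]
top [[549.25885228   0.         321.65613304]
 [  0.         549.25885228 244.70085439]
 [  0.           0.           1.        ]] [ 2.1573756  -2.11039886  0.07512654] [0.07691441 0.49667    1.52869478]
{'time_s': 0.1, 'joints': array([ 8.15941883e+01,  2.05864554e+01,  6.40238836e-01, -1.71452529e-02,
       -7.01349544e+01, -1.65082736e+01]), 'qd': array([ 0.02193516, -0.12926474,  0.21703888,  0.01224881, -0.01473057,
       -0.12674225]), 'joint_torque': array([-1.73969620e-03, -5.84164524e+01,  2.93752992e+01,  7.01555908e+00,
        1.01694156e-02, -4.29985289e-05]), 'tcp_pos': array([0.28417258, 0.61177499, 0.20773737]), 'eef_rot': array([ 1.79917595e+02, -7.61286437e-03, -2.49199173e+01]), 'contact_force': array([ 0.27961945, -0.22042786, -0.40066015]), 'moment': array([-0.04949712, -0.02194613,  0.02522846]), 'gripper_force': 0.0, 'gripper_width': 0.08764624091423157}
```

View pics/top0.png

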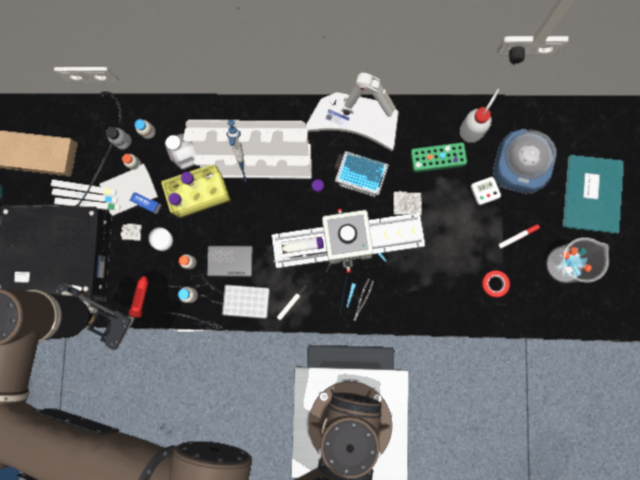

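View pics/scene0.png

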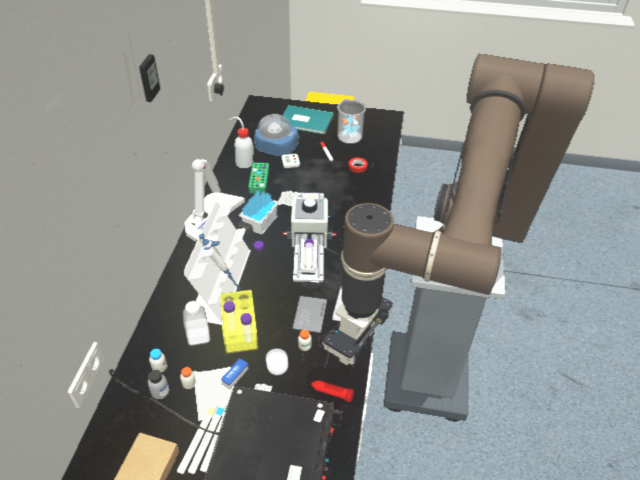

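The top view shows the rail from the outfeed end at left (273,250) to the infeed end at right (424,232). The boat with its purple cap is around (302,244), and the turret is at (347,233). The scene view shows the same boat in front of the hood around (308,255).

```bash
cat > h.py <<'E'
import cv2,numpy as np,pickle
from plant import r
def ray(c,uv,z):
    R=cv2.Rodrigues(np.array(c["rvec"],float))[0];t=np.array(c["tvec"],float).ravel()
    uv=np.array(uv,float).reshape(-1,2)
    d=(np.linalg.inv(c["K"])@np.c_[uv,np.ones(len(uv))].T).T@R
    o=-R.T@t
    return o+d*((z-o[2])/d[:,2])[:,None]
def proj(c,P):
    return cv2.projectPoints(np.array(P,float).reshape(-1,3),np.array(c["rvec"],float),np.array(c["tvec"],float),c["K"],None)[0].reshape(-1,2)
def snap(name,f):
    c=r.capture(name);pickle.dump(c,open(f+".pkl","wb"));cv2.imwrite(f"pics/{f}.png",c["image"]);return c
E
python3 - <<'E'
from h import *
d=pickle.load(open("c0.pkl","rb"));c=d["top"]
im=c["image"][200:280,260:440];cv2.imwrite("pics/top0c.png",cv2.resize(im,None,fx=4.4,fy=4.4,interpolation=cv2.INTER_CUBIC))
print(ray(c,[[273,250],[424,232],[347,233],[302,244]],0.02))
w=snap("wrist","w0");print(w["K"],w["rvec"],w["tvec"])
R=cv2.Rodrigues(np.array(w["rvec"]))[0];print(-R.T@w["tvec"],R)
E
```

```text
[[ 0.47837897  0.2281154   0.02      ]
 [ 0.53829849 -0.2022128   0.02      ]
 [ 0.53152067  0.01662663  0.02      ]
 [ 0.49732784  0.14502667  0.02      ]]
[[347.29835905   0.         315.75256451]
 [  0.         347.29835905 236.69299009]
 [  0.           0.           1.        ]] [-1.59551715  2.50138074  0.35707361] [ 0.67459472 -0.03675564  0.39019965]
[0.35170087 0.58083458 0.38421669] [[-4.21484391e-01 -9.06835165e-01  9.44602810e-04]
 [-8.70350461e-01  4.04818862e-01  2.80377893e-01]
 [-2.54638926e-01  1.17352770e-01 -9.59889236e-01]]
```

View pics/top0c.png

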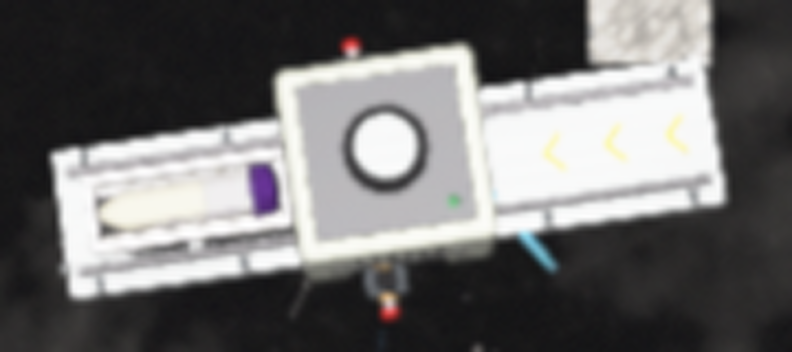

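The crop shows the rail ends centred at about (62,226) and (716,134) in crop pixels, which gives a yaw of about 8° and an origin near (0.508, 0.013). The chevrons point left, so travel is +y. I'm moving the wrist camera over the boat.

{"op": "send_rows", "data": {
  "steps": [
    {"dp": [38, 34, -4], "roll": 0.1, "jaw": 100},
    {"dp": [77, 68, -8], "roll": 0.2, "jaw": 100},
    {"dp": [115, 101, -12], "roll": 0.3, "jaw": 100},
    {"dp": [154, 135, -16], "roll": 0.4, "jaw": 100},
    {"dp": [192, 169, -20], "roll": 0.5, "jaw": 100}
  ]
}}

```text
time_s: 0.78
tcp_pos: [0.3876, 0.3763, 0.2286]
eef_rot: [180.0, -0.0, -53.7]
contact_force: [0.2, 0.4, 0.4]
gripper_width: 0.0879
gripper_force: 0.0
```

{"op": "send_rows", "data": {
  "steps": [
    {"dp": [50, 11, -4], "roll": 0.1, "jaw": 100},
    {"dp": [100, 22, -8], "roll": 0.2, "jaw": 100},
    {"dp": [150, 33, -12], "roll": 0.3, "jaw": 100},
    {"dp": [210, 47, -16], "roll": 0.4, "jaw": 100},
    {"dp": [250, 56, -20], "roll": 0.498, "jaw": 100}
  ]
}}

```text
time_s: 1.4
tcp_pos: [0.4911, 0.1414, 0.2487]
eef_rot: [180.0, 0.0, -82.3]
contact_force: [0.7, 1.3, -0.5]
gripper_width: 0.0879
gripper_force: 0.0
```

{"op": "send_rows", "data": {
  "steps": [
    {"dp": [0, 0, 0], "roll": 0, "jaw": 100},
    {"dp": [0, 0, 0], "roll": 0, "jaw": 100}
  ]
}}

```text
time_s: 1.65
tcp_pos: [0.4906, 0.1436, 0.2483]
eef_rot: [180.0, 0.0, -82.1]
contact_force: [0.1, -0.0, -0.3]
gripper_width: 0.0878
gripper_force: 0.0
```

```bash
python3 - <<'E'
from h import *
w=snap("wrist","w1");s=r.get_state();print(s["time_s"],s["tcp_pos"],s["eef_rot"],s["contact_force"],s["joints"])
E
```

```text
1.7 [0.490444   0.14404381 0.24835109] [ 1.79979976e+02  1.73493766e-03 -8.20395888e+01] [ 0.91707278  0.71238382 -0.28103604] [ 3.83960739e+01  3.52506069e+00 -1.59851522e+01 -1.23469414e-02
 -7.05061729e+01 -3.04315405e+01]
```

View pics/w1.png

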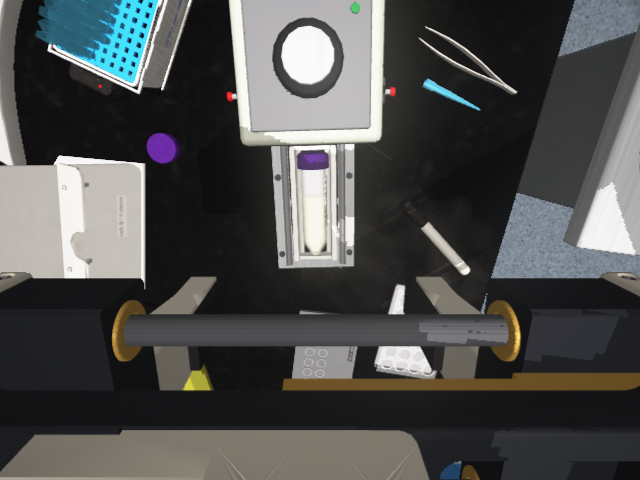

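The wrist view shows the rail's outfeed end at row ~267 (columns 279–353), the tube at (315,205) with its cap at (313,160), and the hood edge at row ~140. I'll fit the rail's bed edges and the tube/cradle axis.

```bash
python3 - <<'E'
from h import *
w=pickle.load(open("w1.pkl","rb"));g=cv2.cvtColor(w["image"],cv2.COLOR_BGR2GRAY).astype(float)
def cross(v,lo,hi,T=70):
    for i in range(lo,hi,1 if hi>lo else -1):
        s=1 if hi>lo else -1
        if v[i]<T<=v[i+s]: return i+s*(T-v[i])/(v[i+s]-v[i])
L=[];R_=[]
for y in range(152,264,4):
    a=cross(g[y],255,300);b=cross(g[y],375,335)
    if a:L.append((a,y))
    if b:R_.append((b,y))
E=[(x,cross(g[:,x],285,255)) for x in range(284,350,4)]
E=[e for e in E if e[1]]
def fit(p):
    P=ray(w,p,0.012)[:,:2]; m=np.median(P,0)
    vx,vy,x0,y0=cv2.fitLine(P.astype(np.float32),cv2.DIST_HUBER,0,.001,.001).ravel()
    if abs(vy)>abs(vx) and vy<0: vx,vy=-vx,-vy
    return np.array([vx,vy]),np.array([x0,y0]),P
for n,p in(("L",L),("R",R_),("E",E)):
    v,o,P=fit(p);print(n,len(p),v,o,np.degrees(np.arctan2(-v[0],v[1])) , np.round(np.abs((P-o)@[-v[1],v[0]]).max()*1e3,2))
yaw=np.radians(7.96);
for n,p in(("L",L),("R",R_),("E",E)):
    v,o,P=fit(p);ux=np.array([np.cos(yaw),np.sin(yaw)]);uy=np.array([-ux[1],ux[0]])
    print(n,np.median(P@ux),np.median(P@uy))
# purple cap centroid, tube
hsv=cv2.cvtColor(w["image"],cv2.COLOR_BGR2HSV)
m=cv2.inRange(hsv,(125,80,40),(150,255,255));m[:145]=0;m[180:]=0;m[:,:280]=0;m[:,345:]=0
ys,xs=np.nonzero(m);print("cap",xs.min(),xs.max(),ys.min(),ys.max(),ray(w,[[xs.mean(),ys.mean()]],.045))
cv2.imwrite("pics/w1c.png",cv2.resize(w["image"][135:275,245:385],None,fx=4.2,fy=4.2,interpolation=cv2.INTER_CUBIC))
E
```

```text
L 28 [-0.16345964  0.98655003] [0.53910565 0.1527844 ] 9.407763 0.31
R 28 [-0.16533574  0.98623735] [0.4419325  0.14476922] 9.516739 0.45
E 17 [0.9868996  0.16133563] [0.48468977 0.23070565] -80.71557 1.72
L 0.5548950670325654 0.08159058306589244
R 0.4577203347990785 0.0817117936104276
E 0.5043284185452118 0.16133063884802037
cap 298 327 152 169 [[0.49966127 0.09580285 0.045     ]]
```

View pics/w1c.png

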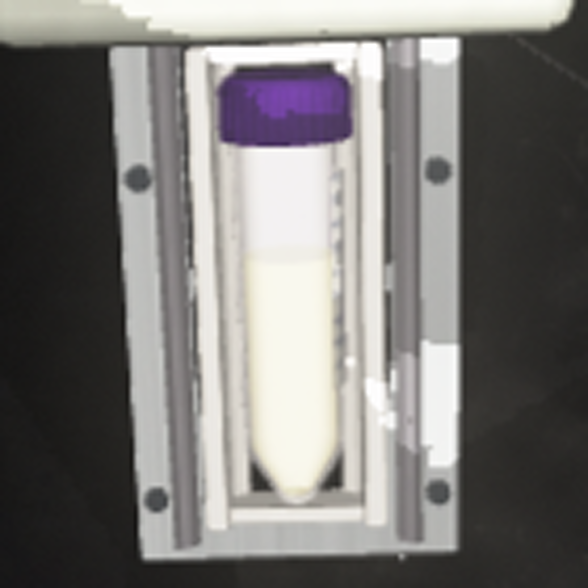

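```bash
python3 - <<'E'
from h import *
d=pickle.load(open("c0.pkl","rb"));c=d["top"];g=cv2.cvtColor(c["image"],cv2.COLOR_BGR2GRAY).astype(float)
def cross(v,lo,hi,T=100):
    s=1 if hi>lo else -1
    for i in range(lo,hi,s):
        if v[i]<T<=v[i+s]: return i+s*(T-v[i])/(v[i+s]-v[i])
A=[*range(278,320,2)];B=[*range(376,390,2)];C=[*range(376,420,2)]
top=[(x,cross(g[:,x],215,250)) for x in A+B]
bot=[(x,cross(g[:,x],280,240)) for x in A+C]
for n,p in(("far",top),("near",bot)):
    p=[q for q in p if q[1]]
    P=ray(c,p,.012)[:,:2];vx,vy,x0,y0=cv2.fitLine(P.astype(np.float32),cv2.DIST_HUBER,0,.001,.001).ravel()
    print(n,len(p),np.degrees(np.arctan(-vx/vy)),x0,y0,np.round(((P-[x0,y0])@[-vy,vx])*1e3,1))
Lf=[(cross(g[y],262,290),y) for y in range(238,264,2)];Rt=[(cross(g[y],440,410),y) for y in range(220,244,2)]
ux=np.array([np.cos(np.radians(9)),np.sin(np.radians(9))]);uy=np.array([-ux[1],ux[0]])
for p in (Lf,Rt):
    P=ray(c,[q for q in p if q[0]],.012)[:,:2];print(np.round(P@uy,4),np.round(P@ux,4))
E
```

```text
far 28 9.5736475 0.5511168 0.09128441 [-0.9 -0.5  0.3  0.5 -0.2 -0.3  0.5  0.  -0.1  0.8  0.3 -0.2  0.4  0.5
 -0.2 -0.2  0.3 -0.2 -0.2  0.3  0.2  0.2  0.2 -1.3 -0.2  0.5 -0.  -0.2]
near 43 9.520522 0.46965274 -0.035516363 [ -0.3  -0.6   0.7   0.5  -0.4  -0.1   0.5  -0.1  -0.3   0.6   0.3  -0.4
   0.1   0.5  -0.1  -0.    0.6   0.1  -0.    1.1   0.4  -0.1  -3.2  -9.8
 -16.7 -22.6   0.6  -0.3  -0.1   0.6  -0.   -0.3   0.5   0.3  -0.3   0.1
   0.6  -0.1  -0.1   0.5   0.1  -0.2   0.8]
[0.152  0.152  0.1526 0.1527 0.1521 0.1521 0.1525 0.1523 0.1524 0.1525
 0.1527 0.1544 0.1531] [0.5446 0.5387 0.5329 0.527  0.5211 0.5152 0.5094 0.5035 0.4976 0.4918
 0.486  0.4803 0.4743]
[-0.282  -0.2829 -0.2826 -0.2826 -0.2834 -0.2827 -0.2826 -0.2834 -0.2827
 -0.2825 -0.2835 -0.2828] [0.5366 0.5306 0.5248 0.519  0.513  0.5072 0.5014 0.4955 0.4897 0.4839
 0.478  0.4723]
```

{"op": "send_rows", "data": {
  "steps": [
    {"dp": [0, 0, 40], "roll": -0.013, "jaw": 100},
    {"dp": [-1, -0.5, 90], "roll": -0.027, "jaw": 100},
    {"dp": [-1, -0.5, 140], "roll": -0.027, "jaw": 100},
    {"dp": [-1, -0.5, 180], "roll": -0.027, "jaw": 100},
    {"dp": [-1, -0.5, 190], "roll": -0.027, "jaw": 100}
  ]
}}

```text
time_s: 2.33
tcp_pos: [0.4892, 0.1447, 0.0563]
eef_rot: [179.8, -0.1, -80.4]
contact_force: [-0.6, 0.1, 0.4]
gripper_width: 0.0877
gripper_force: 0.0
```

```bash
python3 - <<'E'
from h import *
w=snap("wrist","w2");s=r.get_state();print(s["time_s"],s["tcp_pos"],s["eef_rot"],s["contact_force"])
E
```

```text
2.375 [0.48980652 0.14487599 0.05659691] [ 1.79807036e+02 -9.76168469e-02 -8.04448690e+01] [-0.06373516 -0.18032583 -0.42029893]
```

View pics/w2.png

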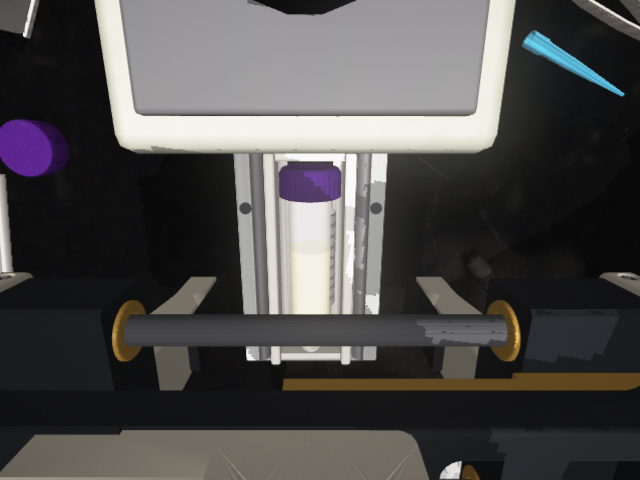

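The view shows the jaws (tips at (210,280) and (425,280)) straddling the cradle (columns 268–352), centred to within ~1 mm. I'm going down and closing.

{"op": "send_rows", "data": {
  "steps": [
    {"dp": [0, 0, 9], "roll": 0, "jaw": 100},
    {"dp": [0, 0, 18.5], "roll": 0, "jaw": 100},
    {"dp": [0, 0, 18.5], "roll": 0, "jaw": 66},
    {"dp": [0, 0, 18.5], "roll": 0, "jaw": 45},
    {"dp": [0, 0, 18.5], "roll": 0, "jaw": 40}
  ],
  "newtons": 25
}}

```text
time_s: 3.0
tcp_pos: [0.4914, 0.1448, 0.0405]
eef_rot: [-180.0, 0.0, -80.6]
contact_force: [0.5, 0.4, -1.0]
gripper_width: 0.0632
gripper_force: 0.0
```

{"op": "send_rows", "data": {
  "steps": [
    {"dp": [0, 0, 0], "roll": 0, "jaw": 40},
    {"dp": [0, 0, 0], "roll": 0, "jaw": 40},
    {"dp": [0, 0, 0], "roll": 0, "jaw": 40}
  ]
}}

```text
time_s: 3.38
tcp_pos: [0.4911, 0.1447, 0.0401]
eef_rot: [-180.0, 0.0, -80.5]
contact_force: [-0.1, 1.3, -0.1]
gripper_width: 0.0369
gripper_force: 0.0
```

The opening is 37 mm with no force, narrower than the 50 mm cradle, so I'm looking again.

```bash
python3 - <<'E'
from h import *
w=snap("wrist","w3");s=r.get_state();print(s["time_s"],s["tcp_pos"],s["eef_rot"],s["contact_force"],s["gripper_width"])
E
```

```text
3.425 [0.49104913 0.14466528 0.04006041] [ 1.79995917e+02 -3.58864817e-03 -8.05435515e+01] [ 0.16395651 -0.44857994  0.07242142] 0.0356079182587839
```

View pics/w3.png

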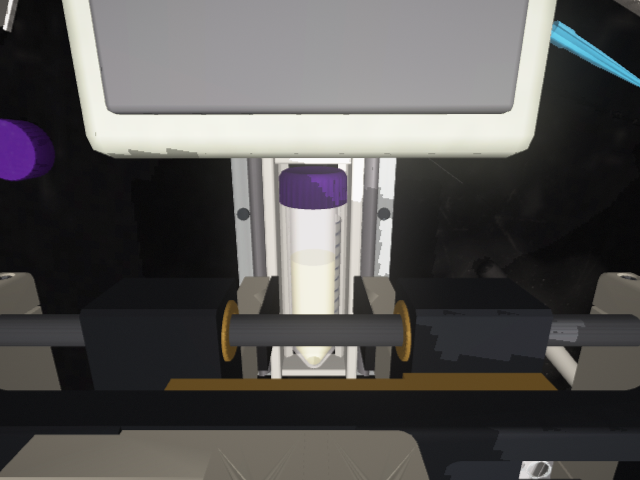

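```bash
python3 - <<'E'
from h import *
w=pickle.load(open("w3.pkl","rb"))
cv2.imwrite("pics/w3c.png",cv2.resize(w["image"][240:390,220:415],None,fx=4,fy=4,interpolation=cv2.INTER_CUBIC))
s=r.get_state();T=s["tcp_pos"];print(proj(w,[T,T+[0,0,-.014],T+[0,0,.005]]))
E
```

```text
[[313.99127269 277.16652562]
 [314.1035725  267.80311873]
 [313.94722506 280.8391568 ]]
```

View pics/w3c.png

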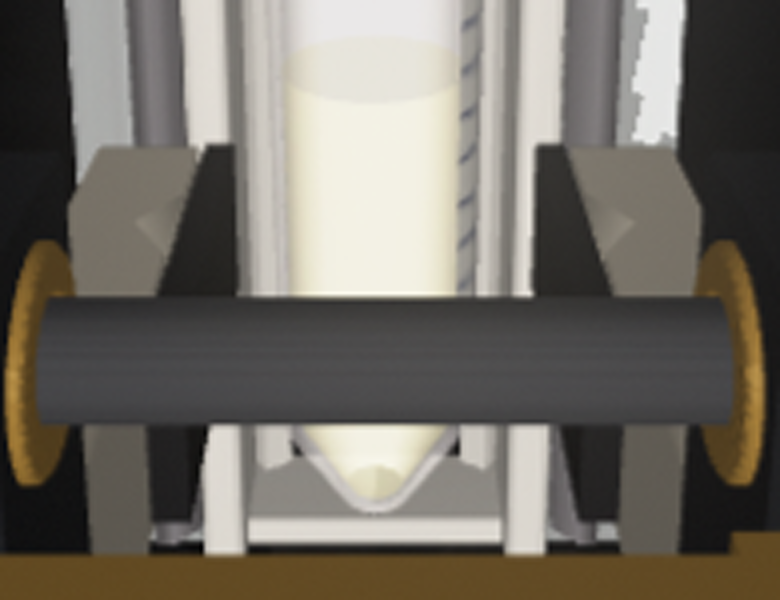

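The pads' lower edges appear above the cradle, at roughly z = 0.06 by both row and spacing. That is higher than the stated tool geometry gives, so I'm cross-checking with the fixed cameras in one combined picture.

```bash
python3 - <<'E'
from h import *
a=snap("scene","s4");b=snap("top","t4");s=r.get_state();T=s["tcp_pos"]
o=[]
for c in(a,b):
    p=proj(c,[T,T+[0,0,-.014]]);print(p);x,y=p[0].astype(int)
    o.append(cv2.resize(c["image"][max(0,y-55):max(0,y-55)+110,x-72:x+73],(400,303),interpolation=cv2.INTER_CUBIC))
    print(x-72,max(0,y-55))
cv2.imwrite("pics/cmp.png",np.hstack(o))
E
```

```text
[[309.05961621 253.94132923]
 [309.03754868 256.8616987 ]]
237 198
[[301.45407252 245.31738927]
 [301.87818044 245.9101351 ]]
229 190
```

View pics/cmp.png

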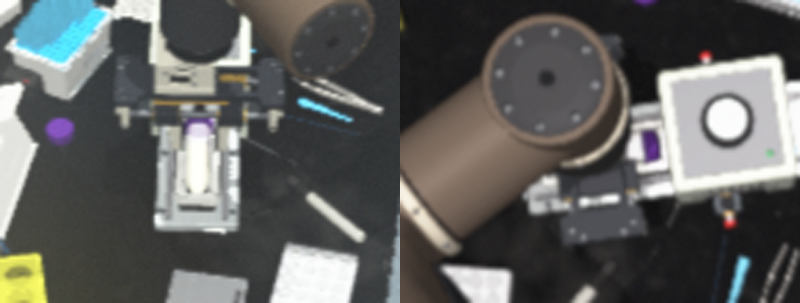

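The scene view also shows the fingertips about 8–10 px (~35 mm) above where the stated tool geometry puts them. So I'm opening, going lower in guarded steps and watching the force.

{"op": "send_rows", "data": {
  "steps": [
    {"dp": [0, 0, 0], "roll": 0, "jaw": 85},
    {"dp": [0, 0, 0], "roll": 0, "jaw": 85},
    {"dp": [0, 0, 0], "roll": 0, "jaw": 85},
    {"dp": [0, 0, 0], "roll": 0, "jaw": 85},
    {"dp": [0, 0, 6], "roll": 0, "jaw": 85}
  ]
}}

```text
time_s: 4.15
tcp_pos: [0.4914, 0.1449, 0.0342]
eef_rot: [-179.9, 0.0, -80.5]
contact_force: [0.4, -0.7, 0.7]
gripper_width: 0.0733
gripper_force: 0.0
```

{"op": "send_rows", "data": {
  "steps": [
    {"dp": [0, 0, 5], "roll": 0, "jaw": 85},
    {"dp": [0, 0, 10], "roll": 0, "jaw": 85}
  ]
}}

```text
time_s: 4.4
tcp_pos: [0.491, 0.1446, 0.0235]
eef_rot: [180.0, -0.0, -80.5]
contact_force: [1.1, 0.4, 0.0]
gripper_width: 0.0747
gripper_force: 0.0
```

```bash
python3 - <<'E'
from h import *
w=snap("wrist","w5");s=r.get_state();print(s["time_s"],s["tcp_pos"],s["contact_force"],s["gripper_width"])
g=cv2.cvtColor(w["image"],cv2.COLOR_BGR2GRAY)
for y in (265,272,276,280,290,300):print(y,g[y,150:480:4].tolist())
E
```

```text
4.45 [0.49061287 0.14437854 0.02293865] [ 0.24448571 -0.63702957  0.13804791] 0.07409725909606299
265 [11, 10, 10, 10, 12, 11, 10, 11, 12, 10, 13, 13, 13, 16, 17, 19, 18, 20, 22, 23, 55, 170, 171, 167, 137, 108, 118, 98, 208, 220, 210, 117, 168, 199, 196, 196, 218, 227, 228, 228, 228, 228, 228, 228, 226, 218, 196, 156, 159, 176, 123, 205, 218, 211, 111, 114, 121, 87, 160, 159, 158, 154, 36, 34, 31, 31, 29, 28, 25, 25, 24, 22, 23, 20, 21, 28, 29, 27, 27, 27, 31, 28, 28]
272 [8, 10, 10, 10, 10, 11, 11, 10, 9, 11, 13, 13, 15, 17, 20, 19, 20, 21, 22, 23, 25, 170, 170, 168, 169, 105, 119, 99, 207, 219, 213, 116, 165, 200, 199, 197, 217, 227, 228, 228, 228, 228, 228, 228, 226, 219, 195, 153, 188, 175, 123, 207, 217, 209, 104, 116, 120, 83, 160, 159, 158, 149, 35, 32, 31, 29, 28, 28, 25, 25, 24, 24, 24, 24, 28, 29, 27, 29, 27, 29, 29, 29, 30]
276 [9, 9, 10, 10, 11, 12, 11, 10, 13, 12, 12, 13, 15, 16, 45, 46, 46, 47, 49, 50, 28, 60, 61, 168, 172, 103, 120, 99, 202, 219, 213, 116, 164, 200, 198, 204, 228, 228, 228, 228, 228, 228, 228, 228, 226, 229, 209, 156, 187, 173, 122, 208, 217, 207, 105
[... 579 characters left out ...]
2, 109, 94, 24, 26, 26, 30, 170, 170, 93, 122, 102, 177, 219, 219, 122, 139, 198, 192, 199, 228, 237, 240, 240, 240, 240, 240, 239, 237, 229, 205, 145, 193, 173, 122, 214, 217, 199, 105, 117, 110, 141, 159, 158, 158, 36, 35, 34, 33, 97, 110, 110, 111, 110, 110, 109, 56, 22, 24, 23, 26, 32, 33, 20, 21, 19, 18]
300 [14, 39, 53, 29, 16, 13, 12, 11, 12, 112, 111, 112, 112, 111, 111, 112, 127, 53, 23, 23, 24, 26, 27, 156, 168, 87, 122, 106, 169, 218, 220, 128, 127, 196, 189, 195, 226, 236, 239, 239, 240, 240, 240, 239, 237, 228, 201, 152, 197, 172, 121, 216, 216, 210, 106, 117, 105, 150, 159, 157, 113, 36, 33, 33, 32, 32, 87, 130, 110, 110, 109, 109, 109, 109, 109, 30, 29, 31, 26, 22, 33, 54, 31]
```

{"op": "send_rows", "data": {
  "steps": [
    {"dp": [0, 0, 6], "roll": 0, "jaw": 85},
    {"dp": [0, 0, 12], "roll": 0, "jaw": 85},
    {"dp": [0, 0, 16], "roll": 0, "jaw": 85},
    {"dp": [0, 0, 16], "roll": 0, "jaw": 85}
  ]
}}

```text
time_s: 4.95
tcp_pos: [0.4909, 0.1445, 0.0077]
eef_rot: [180.0, -0.0, -80.5]
contact_force: [-0.4, -0.2, 0.4]
gripper_width: 0.0748
gripper_force: 0.0
```

{"op": "send_rows", "data": {
  "steps": [
    {"dp": [0, 0, 3], "roll": 0, "jaw": 85},
    {"dp": [0, 0, 3], "roll": 0, "jaw": 62},
    {"dp": [0, 0, 3], "roll": 0, "jaw": 50},
    {"dp": [0, 0, 3], "roll": 0, "jaw": 45},
    {"dp": [0, 0, 3], "roll": 0, "jaw": 45}
  ],
  "newtons": 25
}}

```text
time_s: 5.58
tcp_pos: [0.4912, 0.1448, 0.0052]
eef_rot: [-180.0, 0.0, -80.5]
contact_force: [-0.6, 0.2, -0.2]
gripper_width: 0.0498
gripper_force: 25.0
```

{"op": "send_rows", "data": {
  "steps": [
    {"dp": [0, 0, 0], "roll": 0, "jaw": 45},
    {"dp": [0, 0, 0], "roll": 0, "jaw": 45}
  ]
}}

```text
time_s: 5.82
tcp_pos: [0.4912, 0.1448, 0.0052]
eef_rot: [-180.0, 0.0, -80.5]
contact_force: [-0.6, 0.8, 0.9]
gripper_width: 0.0499
gripper_force: 25.0
```

{"op": "send_rows", "data": {
  "steps": [
    {"dp": [-4, 0, 0], "roll": 0, "jaw": 45},
    {"dp": [-13, 0, 0], "roll": 0, "jaw": 45},
    {"dp": [-25, 0, 0], "roll": 0, "jaw": 45},
    {"dp": [-38, 0, 0], "roll": 0, "jaw": 45},
    {"dp": [-51, 0, 0], "roll": 0, "jaw": 45}
  ]
}}

```text
time_s: 6.45
tcp_pos: [0.4826, 0.1961, 0.0052]
eef_rot: [-180.0, 0.0, -80.5]
contact_force: [0.1, -1.7, 5.2]
gripper_width: 0.0498
gripper_force: 25.0
```

{"op": "send_rows", "data": {
  "steps": [
    {"dp": [-13, 0, 0], "roll": 0, "jaw": 45},
    {"dp": [-26, 0, 0], "roll": 0, "jaw": 45},
    {"dp": [-39, 0, 0], "roll": 0, "jaw": 45},
    {"dp": [-52, 0, 0], "roll": 0, "jaw": 45},
    {"dp": [-59, 0, 0], "roll": 0, "jaw": 45}
  ]
}}

```text
time_s: 7.08
tcp_pos: [0.4728, 0.2542, 0.0051]
eef_rot: [-180.0, -0.0, -80.5]
contact_force: [0.3, -1.3, 4.2]
gripper_width: 0.0497
gripper_force: 25.0
```

```bash
python3 - <<'E'
from h import *
w=snap("wrist","w6");s=r.get_state();print(s["time_s"],s["tcp_pos"],s["eef_rot"],s["contact_force"],s["gripper_width"])
cv2.imwrite("pics/w6.png",w["image"][:420])
# blue post
hsv=cv2.cvtColor(w["image"],cv2.COLOR_BGR2HSV);m=cv2.inRange(hsv,(100,120,50),(125,255,255))
n,l,st,ce=cv2.connectedComponentsWithStats(m)
for i in range(1,n):
    if st[i,4]>30:print(st[i],ce[i],ray(w,[ce[i]],.055))
# hood face edge col 316
g=cv2.cvtColor(w["image"],cv2.COLOR_BGR2GRAY);print(g[20:200:3,300].tolist())
E
```

```text
7.125 [0.47293039 0.25472575 0.00510644] [-1.79980153e+02  1.72991447e-02 -8.04964320e+01] [-0.95840139  1.73484171  5.40362044] 0.049554420831416306
[53, 53, 54, 55, 55, 57, 58, 58, 58, 59, 60, 60, 60, 61, 61, 63, 63, 64, 64, 64, 66, 66, 66, 67, 68, 68, 69, 69, 70, 70, 71, 72, 72, 73, 73, 74, 73, 74, 73, 75, 73, 75, 74, 75, 75, 66, 153, 251, 251, 251, 141, 70, 67, 65, 64, 73, 75, 75, 75, 74]
```

```bash
cat > post.py <<'E'
from h import *
import sys
O=np.array([.5123,.0168]);a=np.radians(9.5);ux=np.array([np.cos(a),np.sin(a)]);uy=np.array([-ux[1],ux[0]])
def rail(P):P=np.atleast_2d(P);return np.c_[(P[:,:2]-O)@ux,(P[:,:2]-O)@uy]
def world(x,y):return O+x*ux+y*uy
def find(n,z,f,lo=(100,100,40),hi=(128,255,255)):
    c=snap(n,f);hsv=cv2.cvtColor(c["image"],cv2.COLOR_BGR2HSV);m=cv2.inRange(hsv,lo,hi)
    k,l,st,ce=cv2.connectedComponentsWithStats(m)
    for i in range(1,k):
        q=rail(ray(c,[ce[i]],z))[0]
        if st[i,4]>3 and abs(q[0])<.12 and abs(q[1])<.4:print(n,st[i],ce[i].round(1),q.round(4))
if __name__=="__main__":
    for n in("top","scene"):find(n,.06,n+sys.argv[1])
    s=r.get_state();print(s["time_s"],rail(s["tcp_pos"]),s["tcp_pos"],s["contact_force"])
E
python3 post.py 7
```

```text
top [313 241   6   6  27] [315.3 243.6] [-0.0033  0.0892]
7.225 [[0.00053736 0.24070868]] [0.4731016  0.2542962  0.00513928] [-0.40056083  0.83467962  4.15193803]
```

{"op": "send_rows", "data": {
  "steps": [
    {"dp": [0, 0, -4], "roll": 0, "jaw": 45},
    {"dp": [0, 0, -14], "roll": 0, "jaw": 45},
    {"dp": [0, 0, -30], "roll": 0, "jaw": 45},
    {"dp": [0, 0, -48], "roll": 0, "jaw": 45},
    {"dp": [0, 0, -66], "roll": 0, "jaw": 45}
  ]
}}

```text
time_s: 7.85
tcp_pos: [0.4724, 0.2524, 0.0717]
eef_rot: [179.9, -0.0, -80.6]
contact_force: [-0.2, -0.2, -2.2]
gripper_width: 0.0501
gripper_force: 25.0
```

{"op": "send_rows", "data": {
  "steps": [
    {"dp": [0, 0, -20], "roll": 0, "jaw": 45},
    {"dp": [0, 0, -42], "roll": 0, "jaw": 45},
    {"dp": [0, 0, -64], "roll": 0, "jaw": 45},
    {"dp": [0, 0, -86], "roll": 0, "jaw": 45},
    {"dp": [0, 0, -104], "roll": 0, "jaw": 45}
  ]
}}

```text
time_s: 8.48
tcp_pos: [0.4724, 0.2525, 0.176]
eef_rot: [180.0, 0.0, -80.6]
contact_force: [0.0, 0.7, -2.1]
gripper_width: 0.0499
gripper_force: 25.0
```

{"op": "send_rows", "data": {
  "steps": [
    {"dp": [0, 0, -10], "roll": 0, "jaw": 45},
    {"dp": [0, 0, -14], "roll": 0, "jaw": 45},
    {"dp": [0, 0, -14], "roll": 0, "jaw": 45}
  ]
}}

```text
time_s: 8.85
tcp_pos: [0.4727, 0.253, 0.1887]
eef_rot: [180.0, -0.0, -80.6]
contact_force: [-0.4, -0.0, -2.9]
gripper_width: 0.0499
gripper_force: 25.0
```

```bash
python3 - <<'E'
from h import *
w=snap("wrist","w8");a=pickle.load(open("w6.pkl","rb"));s=r.get_state();print(s["time_s"],s["tcp_pos"],s["eef_rot"],s["contact_force"],s["moment"],s["gripper_width"])
for c in(a,w):
    hsv=cv2.cvtColor(c["image"],cv2.COLOR_BGR2HSV);m=cv2.inRange(hsv,(125,80,40),(150,255,255));k,l,st,ce=cv2.connectedComponentsWithStats(m)
    print([(st[i].tolist(),ce[i].round(1).tolist()) for i in range(1,k) if st[i,4]>100])
E
python3 post.py 8
```

```text
8.9 [0.47264259 0.25290729 0.18842771] [ 1.79941567e+02 -2.56077132e-02 -8.05585158e+01] [ 1.01404541 -0.43146169 -2.24385484] [0.13616644 0.01093386 0.02307292] 0.049355106011815725
[([274, 173, 84, 55, 3764], [314.5, 202.0])]
[([99, 0, 46, 41, 1512], [121.7, 18.7]), ([274, 173, 83, 55, 3794], [314.1, 201.3])]
top [309 231   6   7  31] [311.4 234.1] [0.0249 0.0962]
9.0 [[-1.27317086e-04  2.39404884e-01]] [0.47266123 0.25290058 0.18828809] [ 0.08538282 -0.29839683 -2.41800662]
```

{"op": "send_rows", "data": {
  "steps": [
    {"dp": [4, 0, 0], "roll": 0, "jaw": 45},
    {"dp": [14, 0, 0], "roll": 0, "jaw": 45},
    {"dp": [30, 0, 0], "roll": 0, "jaw": 45},
    {"dp": [52, 0, 0], "roll": 0, "jaw": 45},
    {"dp": [76, 0, 0], "roll": 0, "jaw": 45}
  ]
}}

```text
time_s: 9.62
tcp_pos: [0.4856, 0.1764, 0.1891]
eef_rot: [-180.0, -0.0, -80.6]
contact_force: [0.2, -0.7, -2.0]
gripper_width: 0.0497
gripper_force: 25.0
```

{"op": "send_rows", "data": {
  "steps": [
    {"dp": [24, 0, 0], "roll": 0, "jaw": 45},
    {"dp": [48, 0, 0], "roll": 0, "jaw": 45},
    {"dp": [72, 0, 0], "roll": 0, "jaw": 45},
    {"dp": [96, 0, 0], "roll": 0, "jaw": 45},
    {"dp": [120, 0, 0], "roll": 0, "jaw": 45}
  ]
}}

```text
time_s: 10.25
tcp_pos: [0.505, 0.0577, 0.1892]
eef_rot: [-180.0, 0.0, -80.6]
contact_force: [0.4, -0.1, -2.9]
gripper_width: 0.0497
gripper_force: 25.0
```

{"op": "send_rows", "data": {
  "steps": [
    {"dp": [24, 0, 0], "roll": 0, "jaw": 45},
    {"dp": [48, 0, 0], "roll": 0, "jaw": 45},
    {"dp": [72, 0, 0], "roll": 0, "jaw": 45},
    {"dp": [96, 0, 0], "roll": 0, "jaw": 45},
    {"dp": [120, 0, 0], "roll": 0, "jaw": 45}
  ]
}}

```text
time_s: 10.88
tcp_pos: [0.5244, -0.0606, 0.1892]
eef_rot: [-180.0, -0.0, -80.6]
contact_force: [-0.0, -0.5, -2.6]
gripper_width: 0.0499
gripper_force: 25.0
```

{"op": "send_rows", "data": {
  "steps": [
    {"dp": [22, 0, 0], "roll": 0, "jaw": 45},
    {"dp": [38, 0, 0], "roll": 0, "jaw": 45},
    {"dp": [50, 0, 0], "roll": 0, "jaw": 45},
    {"dp": [56, 0, 0], "roll": 0, "jaw": 45},
    {"dp": [57, 0, 0], "roll": 0, "jaw": 45}
  ]
}}

```text
time_s: 11.5
tcp_pos: [0.5343, -0.1149, 0.189]
eef_rot: [180.0, 0.0, -80.6]
contact_force: [0.7, -0.0, -1.8]
gripper_width: 0.0498
gripper_force: 25.0
```

{"op": "send_rows", "data": {
  "steps": [
    {"dp": [0, 0, 0], "roll": 0, "jaw": 45},
    {"dp": [0, 0, 0], "roll": 0, "jaw": 45}
  ]
}}

```text
time_s: 11.75
tcp_pos: [0.5343, -0.1143, 0.1891]
eef_rot: [-180.0, 0.0, -80.5]
contact_force: [0.3, -0.1, -2.2]
gripper_width: 0.0498
gripper_force: 25.0
```

```bash
python3 post.py 9; python3 - <<'E'
from post import *
w=snap("wrist","w9");s=r.get_state();print(s["eef_rot"],s["gripper_width"])
g=cv2.cvtColor(w["image"],cv2.COLOR_BGR2GRAY)
for y in(20,60,100,140,180):print(y,g[y,200:430:3].tolist())
E
```

```text
top [457 207   9  10  56] [460.8 211.6] [ 0.0262 -0.3236]
11.85 [[ 6.54885021e-05 -1.32998012e-01]] [ 0.53431559 -0.11436322  0.18912569] [ 0.19231233 -0.24609855 -1.46462425]
[-1.79992644e+02  8.95677266e-04 -8.05149888e+01] 0.05001974007926086
20 [40, 39, 38, 39, 32, 31, 33, 30, 31, 33, 32, 31, 29, 29, 30, 34, 35, 38, 40, 43, 42, 36, 41, 42, 44, 46, 45, 45, 48, 48, 48, 48, 29, 41, 40, 41, 41, 42, 41, 41, 41, 41, 41, 42, 39, 39, 44, 42, 44, 44, 39, 41, 56, 43, 44, 44, 44, 45, 44, 42, 44, 40, 43, 40, 40, 38, 39, 42, 38, 35, 39, 34, 35, 34, 34, 34, 34]
60 [33, 41, 38, 39, 42, 36, 33, 38, 38, 34, 31, 30, 31, 32, 31, 33, 32, 32, 38, 36, 38, 38, 41, 44, 45, 45, 46, 46, 32, 31, 29, 30, 25, 44, 44, 44, 44, 44, 44, 45, 45, 45, 45, 45, 39, 35, 33, 37, 40, 47, 47, 50, 50, 48, 49, 50, 48, 49, 52, 49, 48, 48, 48, 46, 46, 45, 51, 47, 46, 43, 43, 40, 40, 46, 44, 41, 42]
100 [17, 23, 29, 30, 34, 34, 36, 36, 37, 38, 37, 39, 36, 28, 26, 26, 29, 28, 33, 38, 42, 44, 46, 49, 51, 53, 54, 55, 42, 41, 44, 42, 39, 52, 54, 55, 55, 54, 55, 55, 56, 55, 55, 56, 48, 47, 44, 46, 47, 49, 49, 50, 48, 47, 49, 50, 51, 53, 52, 52, 54, 53, 51, 50, 48, 48, 45, 43, 44, 43, 44, 43, 43, 42, 40, 40, 39]
140 [22, 183, 233, 222, 230, 208, 210, 217, 237, 223, 184, 190, 207, 215, 226, 197, 198, 220, 188, 238, 243, 181, 186, 212, 208, 213, 133, 135, 192, 204, 208, 211, 207, 69, 72, 72, 74, 76, 76, 77, 77, 77, 78, 78, 70, 251, 251, 249, 166, 178, 173, 247, 250, 249, 246, 75, 71, 68, 67, 64, 62, 61, 59, 57, 55, 53, 52, 52, 49, 48, 47, 47, 45, 44, 44, 43, 42]
180 [241, 230, 240, 194, 206, 227, 231, 240, 239, 208, 218, 203, 206, 225, 244, 206, 236, 209, 230, 237, 239, 237, 195, 137, 137, 203, 69, 70, 68, 68, 69, 70, 70, 73, 73, 74, 74, 75, 77, 77, 78, 78, 79, 80, 81, 80, 82, 82, 81, 85, 89, 87, 201, 146, 148, 249, 254, 253, 253, 253, 72, 71, 70, 67, 67, 67, 66, 65, 63, 62, 59, 54, 51, 46, 42, 38, 35]
```

{"op": "send_rows", "data": {
  "steps": [
    {"dp": [0, 0, 6], "roll": 0, "jaw": 45},
    {"dp": [0, 0, 20], "roll": 0, "jaw": 45},
    {"dp": [0, 0, 40], "roll": 0, "jaw": 45},
    {"dp": [0, 0, 62], "roll": 0, "jaw": 45},
    {"dp": [0, 0, 84], "roll": 0, "jaw": 45}
  ]
}}

```text
time_s: 12.52
tcp_pos: [0.5337, -0.1148, 0.1034]
eef_rot: [179.9, 0.0, -80.6]
contact_force: [-0.1, -0.0, -2.9]
gripper_width: 0.0496
gripper_force: 25.0
```

{"op": "send_rows", "data": {
  "steps": [
    {"dp": [0, 0, 20], "roll": 0, "jaw": 45},
    {"dp": [0, 0, 40], "roll": 0, "jaw": 45},
    {"dp": [0, 0, 60], "roll": 0, "jaw": 45},
    {"dp": [0, 0, 74], "roll": 0, "jaw": 45},
    {"dp": [0, 0, 80], "roll": 0, "jaw": 45}
  ]
}}

```text
time_s: 13.15
tcp_pos: [0.5337, -0.1148, 0.0239]
eef_rot: [179.9, 0.0, -80.5]
contact_force: [0.3, -0.2, -1.9]
gripper_width: 0.0499
gripper_force: 25.0
```

```bash
python3 post.py 10; python3 - <<'E'
from post import *
w=snap("wrist","w10");s=r.get_state();print(s["eef_rot"],s["gripper_width"])
cv2.imwrite("pics/w10.png",w["image"][:330])
E
```

```text
top [445 219   8   9  39] [449.3 222.5] [ 0.0005 -0.2871]
13.25 [[-0.00034804 -0.13336403]] [ 0.53396814 -0.11479247  0.02446352] [-0.7145936  -0.06682494 -2.15243768]
[ 1.79997523e+02 -8.18578712e-03 -8.05355550e+01] 0.04987744969176594
```

View pics/w10.png

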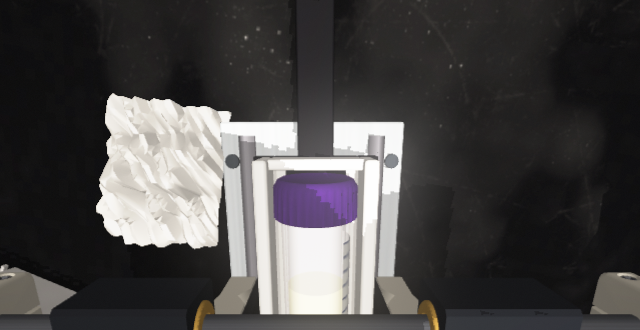

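The view shows the boat aligned over the infeed: rail edges at columns 222/403, tail 297–333, cradle 254–380, and a paper wipe at left. The tail sits about 1 mm off the rail's centre, so I'm measuring that before lowering.

```bash
python3 - <<'E'
from post import *
w=pickle.load(open("w10.pkl","rb"));g=cv2.cvtColor(w["image"],cv2.COLOR_BGR2GRAY).astype(float)
R=ray
def edge(y,a,b):
    d=np.diff(cv2.GaussianBlur(g[y:y+1],(5,1),0)[0])[a:b];return a+np.argmax(np.abs(d))+.5
def rep(n,rows,wins,z):
    for win in wins:
        P=rail(ray(w,[(edge(y,*win),y) for y in rows],z));k=np.polyfit(P[:,1],P[:,0],1)
        print(n,win,"x mm",np.median(P[:,0])*1e3,"slope deg",np.degrees(k[0]),"sd",np.std(P[:,0]-np.polyval(k,P[:,1]))*1e3, "at y",P[:,1].mean())
rep("bedR",range(128,260,4),[(385,425)],.012)
rep("bedL",range(252,272,2),[(222,236)],.012)
rep("tail",range(10,115,5),[(285,303),(325,345)],.012+.0192+.008)
rep("crad",range(170,270,5),[(244,268),(370,392)],.045+.0192)
E
```

```text
bedR (385, 425) x mm -46.831168823008994 slope deg 0.11711215629569037 sd 0.16210031434500807 at y -0.17760675186191874
bedL (222, 236) x mm 48.419046143486725 slope deg -0.040029991636475644 sd 0.18336216588464838 at y -0.1382710102155273
tail (285, 303) x mm 6.432536405968639 slope deg 0.5832227262993049 sd 0.40871316747465075 at y -0.23833092190833727
tail (325, 345) x mm -8.317337322269102 slope deg 0.20711266953537416 sd 0.10551777777683749 at y -0.2383198924125416
crad (244, 268) x mm 23.528726325174645 slope deg 4.567906166839967 sd 1.4023377817115095 at y -0.1759562761410526
crad (370, 392) x mm -26.040675243084156 slope deg 2.3381361027524936 sd 0.4072929585069169 at y -0.17589136692749646
```

{"op": "send_rows", "data": {
  "steps": [
    {"dp": [0, -1.7, 3], "roll": 0, "jaw": 45},
    {"dp": [0, -1.7, 8], "roll": 0, "jaw": 45},
    {"dp": [0, -1.7, 12], "roll": 0, "jaw": 45},
    {"dp": [0, -1.7, 15], "roll": 0, "jaw": 45},
    {"dp": [0, -1.7, 15], "roll": 0, "jaw": 45}
  ]
}}

```text
time_s: 13.92
tcp_pos: [0.5357, -0.1145, 0.0097]
eef_rot: [180.0, 0.0, -80.5]
contact_force: [-0.4, 0.0, -2.7]
gripper_width: 0.0499
gripper_force: 25.0
```

{"op": "send_rows", "data": {
  "steps": [
    {"dp": [0, 0, 2], "roll": 0, "jaw": 45},
    {"dp": [0, 0, 3.5], "roll": 0, "jaw": 45},
    {"dp": [0, 0, 3.5], "roll": 0, "jaw": 45}
  ]
}}

```text
time_s: 14.3
tcp_pos: [0.5359, -0.1145, 0.0065]
eef_rot: [180.0, 0.0, -80.5]
contact_force: [0.3, 0.2, -2.6]
gripper_width: 0.05
gripper_force: 25.0
```

{"op": "send_rows", "data": {
  "steps": [
    {"dp": [0, 0, 1], "roll": 0, "jaw": 45},
    {"dp": [0, 0, 1.5], "roll": 0, "jaw": 45},
    {"dp": [0, 0, 1.5], "roll": 0, "jaw": 45}
  ]
}}

```text
time_s: 14.68
tcp_pos: [0.5362, -0.1145, 0.0052]
eef_rot: [-180.0, -0.0, -80.5]
contact_force: [-0.5, -0.1, -1.1]
gripper_width: 0.0497
gripper_force: 25.0
```

{"op": "send_rows", "data": {
  "steps": [
    {"dp": [0, 0, 0], "roll": 0, "jaw": 58},
    {"dp": [0, 0, 0], "roll": 0, "jaw": 68},
    {"dp": [0, 0, 0], "roll": 0, "jaw": 68},
    {"dp": [0, 0, 0], "roll": 0, "jaw": 68},
    {"dp": [0, 0, -4], "roll": 0, "jaw": 68}
  ]
}}

```text
time_s: 15.3
tcp_pos: [0.5357, -0.1145, 0.009]
eef_rot: [180.0, 0.0, -80.5]
contact_force: [0.3, 0.0, -0.3]
gripper_width: 0.0595
gripper_force: 0.0
```

{"op": "send_rows", "data": {
  "steps": [
    {"dp": [0, 0, -10], "roll": 0, "jaw": 68},
    {"dp": [0, 0, -30], "roll": 0, "jaw": 68},
    {"dp": [0, 0, -60], "roll": 0, "jaw": 68},
    {"dp": [0, 0, -95], "roll": 0, "jaw": 30},
    {"dp": [0, 0, -120], "roll": 0, "jaw": 0}
  ]
}}

```text
time_s: 15.92
tcp_pos: [0.5365, -0.1145, 0.1316]
eef_rot: [-179.9, -0.0, -80.5]
contact_force: [-0.3, 0.6, 0.7]
gripper_width: 0.0454
gripper_force: 0.0
```

{"op": "send_rows", "data": {
  "steps": [
    {"dp": [40, 0, 0], "roll": 0, "jaw": 0},
    {"dp": [80, 0, 0], "roll": 0, "jaw": 0},
    {"dp": [120, 0, 0], "roll": 0, "jaw": 0},
    {"dp": [160, 0, 0], "roll": 0, "jaw": 0},
    {"dp": [192, 0, 0], "roll": 0, "jaw": 0}
  ]
}}

```text
time_s: 16.55
tcp_pos: [0.5676, -0.3054, 0.1299]
eef_rot: [-180.0, -0.0, -80.6]
contact_force: [0.1, 0.3, 0.8]
gripper_width: 0.0008
gripper_force: 0.0
```

{"op": "send_rows", "data": {
  "steps": [
    {"dp": [0, 0, 0], "roll": 0, "jaw": 0},
    {"dp": [0, 0, 0], "roll": 0, "jaw": 0}
  ]
}}

```text
time_s: 16.8
tcp_pos: [0.5672, -0.3037, 0.1294]
eef_rot: [-180.0, 0.0, -80.6]
contact_force: [-0.6, 0.3, -0.1]
gripper_width: 0.0005
gripper_force: 0.0
```

```bash
python3 post.py 11; python3 - <<'E'
from post import *
print(r.get_state()["gripper_width"])
# fingers & post in the wrist view
w=snap("wrist","w11");hsv=cv2.cvtColor(w["image"],cv2.COLOR_BGR2HSV);m=cv2.inRange(hsv,(100,100,40),(128,255,255))
k,l,st,ce=cv2.connectedComponentsWithStats(m)
for i in range(1,k):
    if st[i,4]>40:print("w",st[i],ce[i].round(1),rail(ray(w,[ce[i]],.05)))
c=pickle.load(open("top11.pkl","rb"));hsv=cv2.cvtColor(c["image"],cv2.COLOR_BGR2HSV)
m=cv2.inRange(hsv,(125,70,40),(160,255,255));k,l,st,ce=cv2.connectedComponentsWithStats(m)
for i in range(1,k):
    if st[i,4]>5:print("cap",st[i],rail(ray(c,[ce[i]],.05)))
E
```

```text
top [444 219   8   9  50] [447.8 223. ] [-0.0003 -0.2829]
scene [308 170   6   3  15] [310.3 171.1] [ 0.0038 -0.2825]
scene [308 175   5   5  23] [310.2 177. ] [ 0.0037 -0.2472]
16.9 [[ 0.00160569 -0.32459649]] [ 0.56745754 -0.30307983  0.12949233] [-0.08273785  0.60465846 -0.11462151]
7.614994333166015e-06
w [   0    0  209   76 9104] [129.5  34.8] [[ 0.12281543 -0.46261795]]
w [202   0  19  50 231] [211.8  19.9] [[ 0.06803633 -0.47120369]]
w [305 267  20  11 178] [314.8 271.6] [[ 0.00134456 -0.29578065]]
w [315 282   3  16  46] [316.  289.8] [[ 0.00042543 -0.28001031]]
cap [181 171  12  13 117] [[0.24462418 0.43158084]]
cap [311 178  14  15 164] [[0.16377164 0.06004095]]
cap [169 193  12  12 103] [[0.1870758  0.47390729]]
```

{"op": "send_rows", "data": {
  "steps": [
    {"dp": [0, 0, 25], "roll": 0, "jaw": 0},
    {"dp": [0, 0, 55], "roll": 0, "jaw": 0},
    {"dp": [0, 0, 85], "roll": 0, "jaw": 0},
    {"dp": [0, 0, 104], "roll": 0, "jaw": 0},
    {"dp": [0, 0, 109], "roll": 0, "jaw": 0}
  ]
}}

```text
time_s: 17.58
tcp_pos: [0.5669, -0.3029, 0.0191]
eef_rot: [179.9, 0.0, -80.5]
contact_force: [0.2, -0.0, 0.5]
gripper_width: 0.0003
gripper_force: 0.0
```

{"op": "send_rows", "data": {
  "steps": [
    {"dp": [-3, 0, 0], "roll": 0, "jaw": 0},
    {"dp": [-7, 0, 0], "roll": 0, "jaw": 0}
  ]
}}

```text
time_s: 17.82
tcp_pos: [0.567, -0.2968, 0.0212]
eef_rot: [-179.9, -0.0, -80.5]
contact_force: [-0.0, 0.1, 0.6]
gripper_width: 0.0002
gripper_force: 0.0
```

```bash
python3 post.py 12; python3 - <<'E'
from post import *
w=snap("wrist","w12");hsv=cv2.cvtColor(w["image"],cv2.COLOR_BGR2HSV);m=cv2.inRange(hsv,(100,100,40),(128,255,255))
k,l,st,ce=cv2.connectedComponentsWithStats(m)
for i in range(1,k):
    if st[i,4]>40:print("w",st[i],ce[i].round(1),rail(ray(w,[ce[i]],.061)))
g=cv2.cvtColor(w["image"],cv2.COLOR_BGR2GRAY);print(g[200:330:2,314].tolist());print(g[280,240:400:3].tolist())
E
```

```text
top [444 219   8   9  50] [447.6 223. ] [-0.0003 -0.2825]
scene [309 170   4   3   9] [310.4 171.3] [ 0.0033 -0.2809]
scene [308 175   5   5  23] [310.2 177. ] [ 0.0037 -0.2472]
17.925 [[ 0.00211013 -0.31804789]] [ 0.56687424 -0.29653778  0.02112313] [ 0.09173328  0.50393816 -0.00169697]
w [   0    0  114   25 2231] [51.2 10.2] [[ 0.09216262 -0.43415526]]
w [305 361  22  18 194] [315.1 373.1] [[ 0.00135697 -0.28703665]]
[42, 44, 41, 41, 42, 41, 41, 41, 40, 41, 41, 42, 43, 45, 59, 51, 43, 42, 42, 43, 42, 42, 41, 41, 41, 42, 41, 40, 39, 42, 44, 40, 41, 41, 40, 38, 38, 37, 28, 25, 26, 26, 26, 27, 26, 26, 26, 26, 26, 26, 26, 26, 26, 27, 26, 27, 26, 46, 56, 63, 73, 79, 86, 87, 88]
[28, 28, 28, 28, 29, 27, 28, 29, 29, 28, 29, 29, 29, 29, 29, 29, 30, 30, 29, 30, 30, 146, 145, 26, 25, 33, 28, 27, 73, 145, 101, 31, 30, 31, 30, 31, 30, 30, 30, 30, 30, 30, 30, 30, 30, 30, 29, 29, 29, 30, 29, 30, 29, 29]
```

{"op": "send_rows", "data": {
  "steps": [
    {"dp": [-5, 1, 0], "roll": 0, "jaw": 0},
    {"dp": [-12, 1, 0], "roll": 0, "jaw": 0},
    {"dp": [-18, 1, 0], "roll": 0, "jaw": 0},
    {"dp": [-23, 1, 0], "roll": 0, "jaw": 0},
    {"dp": [-30, 1, 0], "roll": 0, "jaw": 0}
  ]
}}

```text
time_s: 18.6
tcp_pos: [0.5605, -0.2672, 0.0201]
eef_rot: [-180.0, -0.0, -80.5]
contact_force: [0.8, -0.6, -0.2]
gripper_width: 0.0004
gripper_force: 0.3
```

{"op": "send_rows", "data": {
  "steps": [
    {"dp": [-9, 0, 0], "roll": 0, "jaw": 0},
    {"dp": [-18, 0, 0], "roll": 0, "jaw": 0},
    {"dp": [-26, 0, 0], "roll": 0, "jaw": 0},
    {"dp": [-33, 0, 0], "roll": 0, "jaw": 0},
    {"dp": [-38, 0, 0], "roll": 0, "jaw": 0}
  ]
}}

```text
time_s: 19.23
tcp_pos: [0.5541, -0.2295, 0.0201]
eef_rot: [-180.0, -0.0, -80.5]
contact_force: [0.1, -0.2, 0.4]
gripper_width: 0.0005
gripper_force: 0.3
```

```bash
python3 post.py 13
```

```text
scene [309 180   3   2   6] [310.  180.5] [ 0.004  -0.2267]
scene [308 184   5   5  25] [310. 186.] [ 0.0034 -0.1951]
19.325 [[ 0.00054327 -0.24980785]] [ 0.55406601 -0.22949222  0.02006503] [-0.67964856  0.20554279  0.3880696 ]
```

{"op": "send_rows", "data": {
  "steps": [
    {"dp": [-5, 0, 0], "roll": 0, "jaw": 0},
    {"dp": [-10, 0, 0], "roll": 0, "jaw": 0},
    {"dp": [-15, 0, 0], "roll": 0, "jaw": 0},
    {"dp": [-20, 0, 0], "roll": 0, "jaw": 0},
    {"dp": [-25, 0, 0], "roll": 0, "jaw": 0}
  ]
}}

```text
time_s: 19.95
tcp_pos: [0.55, -0.205, 0.0201]
eef_rot: [180.0, 0.0, -80.5]
contact_force: [0.5, -0.5, -0.0]
gripper_width: 0.0005
gripper_force: 0.3
```

{"op": "send_rows", "data": {
  "steps": [
    {"dp": [-3, 0, 0], "roll": 0, "jaw": 0},
    {"dp": [-6, 0, 0], "roll": 0, "jaw": 0},
    {"dp": [-9, 0, 0], "roll": 0, "jaw": 0},
    {"dp": [-12, 0, 0], "roll": 0, "jaw": 0},
    {"dp": [-15, 0, 0], "roll": 0, "jaw": 0}
  ]
}}

```text
time_s: 20.58
tcp_pos: [0.5476, -0.1905, 0.0201]
eef_rot: [180.0, -0.0, -80.5]
contact_force: [0.7, -4.3, -0.8]
gripper_width: 0.0004
gripper_force: 1.7
```

{"op": "send_rows", "data": {
  "steps": [
    {"dp": [-3, 0, 0], "roll": 0, "jaw": 0},
    {"dp": [-6, 0, 0], "roll": 0, "jaw": 0},
    {"dp": [-9, 0, 0], "roll": 0, "jaw": 0},
    {"dp": [-12, 0, 0], "roll": 0, "jaw": 0},
    {"dp": [-15, 0, 0], "roll": 0, "jaw": 0}
  ]
}}

```text
time_s: 21.2
tcp_pos: [0.5451, -0.1754, 0.0201]
eef_rot: [180.0, 0.0, -80.6]
contact_force: [0.4, -3.8, -0.2]
gripper_width: 0.0006
gripper_force: 1.8
```

```bash
python3 post.py 14
```

```text
scene [309 189   3   3   8] [309.9 189.9] [ 0.0034 -0.1731]
scene [309 193   3   5  14] [309.9 195.1] [ 0.0027 -0.1439]
21.3 [[ 0.00049636 -0.19466232]] [ 0.54491811 -0.17511072  0.01995902] [-0.83723807 -0.3791339   0.33741213]
```

{"op": "send_rows", "data": {
  "steps": [
    {"dp": [-2, 0, 0], "roll": 0, "jaw": 0},
    {"dp": [-4, 0, 0], "roll": 0, "jaw": 0},
    {"dp": [-6, 0, 0], "roll": 0, "jaw": 0},
    {"dp": [-8, 0, 0], "roll": 0, "jaw": 0}
  ]
}}

```text
time_s: 21.8
tcp_pos: [0.5438, -0.1679, 0.0201]
eef_rot: [-180.0, -0.0, -80.5]
contact_force: [0.9, -3.8, 0.1]
gripper_width: 0.0006
gripper_force: 1.6
```

{"op": "send_rows", "data": {
  "steps": [
    {"dp": [-1, 0, 0], "roll": 0, "jaw": 0},
    {"dp": [-2, 0, 0], "roll": 0, "jaw": 0}
  ]
}}

```text
time_s: 22.05
tcp_pos: [0.5435, -0.1659, 0.0201]
eef_rot: [180.0, 0.0, -80.5]
contact_force: [0.2, -1.9, -0.4]
gripper_width: 0.0007
gripper_force: 1.4
```

{"op": "send_rows", "data": {
  "steps": [
    {"dp": [-1, 0, 0], "roll": 0, "jaw": 0},
    {"dp": [-2, 0, 0], "roll": 0, "jaw": 0},
    {"dp": [-3, 0, 0], "roll": 0, "jaw": 0},
    {"dp": [-4, 0, 0], "roll": 0, "jaw": 0}
  ]
}}

```text
time_s: 22.55
tcp_pos: [0.5428, -0.1619, 0.02]
eef_rot: [180.0, 0.0, -80.5]
contact_force: [0.2, -1.2, -0.7]
gripper_width: 0.0004
gripper_force: 0.8
```

{"op": "send_rows", "data": {
  "steps": [
    {"dp": [-1, 0, 0], "roll": 0, "jaw": 0},
    {"dp": [-2, 0, 0], "roll": 0, "jaw": 0},
    {"dp": [-3, 0, 0], "roll": 0, "jaw": 0}
  ]
}}

```text
time_s: 22.92
tcp_pos: [0.5424, -0.1588, 0.0201]
eef_rot: [-180.0, 0.0, -80.5]
contact_force: [-0.4, -1.3, 0.1]
gripper_width: 0.0001
gripper_force: 0.5
```

Ramp passed; the straight edge is sliding at about 1.3 N.

{"op": "send_rows", "data": {
  "steps": [
    {"dp": [-1, 0, 0], "roll": 0, "jaw": 0},
    {"dp": [-2, 0, 0], "roll": 0, "jaw": 0},
    {"dp": [-3, 0, 0], "roll": 0, "jaw": 0}
  ]
}}

```text
time_s: 23.3
tcp_pos: [0.5419, -0.1561, 0.0201]
eef_rot: [-180.0, -0.0, -80.5]
contact_force: [-0.4, -1.8, -1.1]
gripper_width: 0.0003
gripper_force: 0.9
```

{"op": "send_rows", "data": {
  "steps": [
    {"dp": [-1, 0, 0], "roll": 0, "jaw": 0},
    {"dp": [-2, 0, 0], "roll": 0, "jaw": 0}
  ]
}}

```text
time_s: 23.55
tcp_pos: [0.5415, -0.154, 0.0201]
eef_rot: [-180.0, -0.0, -80.5]
contact_force: [0.4, -2.2, -0.9]
gripper_width: 0.0004
gripper_force: 0.9
```

{"op": "send_rows", "data": {
  "steps": [
    {"dp": [-1, 0, 0], "roll": 0, "jaw": 0},
    {"dp": [-2, 0, 0], "roll": 0, "jaw": 0}
  ]
}}

```text
time_s: 23.8
tcp_pos: [0.5412, -0.152, 0.0201]
eef_rot: [180.0, -0.0, -80.5]
contact_force: [-0.1, -1.5, -0.0]
gripper_width: 0.0004
gripper_force: 0.9
```

{"op": "send_rows", "data": {
  "steps": [
    {"dp": [-1, 0, 0], "roll": 0, "jaw": 0},
    {"dp": [-2, 0, 0], "roll": 0, "jaw": 0}
  ]
}}

```text
time_s: 24.05
tcp_pos: [0.5409, -0.1501, 0.02]
eef_rot: [180.0, -0.0, -80.5]
contact_force: [-0.4, -1.5, -0.4]
gripper_width: 0.0005
gripper_force: 0.9
```

{"op": "send_rows", "data": {
  "steps": [
    {"dp": [-0.7, 0, 0], "roll": 0, "jaw": 0},
    {"dp": [-1.5, 0, 0], "roll": 0, "jaw": 0}
  ]
}}

```text
time_s: 24.3
tcp_pos: [0.5406, -0.1486, 0.0201]
eef_rot: [-180.0, -0.0, -80.5]
contact_force: [0.5, -1.5, -1.1]
gripper_width: 0.0004
gripper_force: 0.9
```

{"op": "send_rows", "data": {
  "steps": [
    {"dp": [-0.7, 0, 0], "roll": 0, "jaw": 0},
    {"dp": [-1.5, 0, 0], "roll": 0, "jaw": 0}
  ]
}}

```text
time_s: 24.55
tcp_pos: [0.5404, -0.1471, 0.0201]
eef_rot: [180.0, -0.0, -80.5]
contact_force: [0.3, -1.7, -0.1]
gripper_width: 0.0007
gripper_force: 0.9
```

{"op": "send_rows", "data": {
  "steps": [
    {"dp": [-0.7, 0, 0], "roll": 0, "jaw": 0},
    {"dp": [-1.4, 0, 0], "roll": 0, "jaw": 0}
  ]
}}

```text
time_s: 24.8
tcp_pos: [0.5401, -0.1458, 0.0201]
eef_rot: [180.0, -0.0, -80.5]
contact_force: [0.1, -2.5, -0.2]
gripper_width: 0.0006
gripper_force: 0.8
```

{"op": "send_rows", "data": {
  "steps": [
    {"dp": [-0.5, 0, 0], "roll": 0, "jaw": 0},
    {"dp": [-1, 0, 0], "roll": 0, "jaw": 0}
  ]
}}

```text
time_s: 25.05
tcp_pos: [0.54, -0.1448, 0.0201]
eef_rot: [-180.0, -0.0, -80.5]
contact_force: [0.7, -1.6, -1.1]
gripper_width: 0.0005
gripper_force: 0.8
```

{"op": "send_rows", "data": {
  "steps": [
    {"dp": [-0.5, 0, 0], "roll": 0, "jaw": 0},
    {"dp": [-1, 0, 0], "roll": 0, "jaw": 0}
  ]
}}

```text
time_s: 25.3
tcp_pos: [0.5398, -0.1437, 0.02]
eef_rot: [180.0, 0.0, -80.5]
contact_force: [-0.2, -0.4, 0.0]
gripper_width: 0.0006
gripper_force: 0.2
```

{"op": "send_rows", "data": {
  "steps": [
    {"dp": [-0.4, 0, 0], "roll": 0, "jaw": 0},
    {"dp": [-0.8, 0, 0], "roll": 0, "jaw": 0}
  ]
}}

```text
time_s: 25.55
tcp_pos: [0.5397, -0.1429, 0.0201]
eef_rot: [-180.0, 0.0, -80.5]
contact_force: [-0.7, 1.2, 0.2]
gripper_width: 0.0002
gripper_force: 0.0
```

{"op": "send_rows", "data": {
  "steps": [
    {"dp": [-0.4, 0, 0], "roll": 0, "jaw": 0},
    {"dp": [-0.8, 0, 0], "roll": 0, "jaw": 0}
  ]
}}

```text
time_s: 25.8
tcp_pos: [0.5396, -0.1422, 0.0201]
eef_rot: [-180.0, 0.0, -80.5]
contact_force: [-0.2, -0.4, 0.5]
gripper_width: 0.0004
gripper_force: 0.0
```

{"op": "send_rows", "data": {
  "steps": [
    {"dp": [-0.4, 0, 0], "roll": 0, "jaw": 0},
    {"dp": [-0.8, 0, 0], "roll": 0, "jaw": 0}
  ]
}}

```text
time_s: 26.05
tcp_pos: [0.5395, -0.1414, 0.0201]
eef_rot: [-180.0, -0.0, -80.5]
contact_force: [-1.0, -0.3, 0.2]
gripper_width: 0.0003
gripper_force: 0.0
```

{"op": "send_rows", "data": {
  "steps": [
    {"dp": [-0.4, 0, 0], "roll": 0, "jaw": 0},
    {"dp": [-0.8, 0, 0], "roll": 0, "jaw": 0}
  ]
}}

```text
time_s: 26.3
tcp_pos: [0.5393, -0.1406, 0.0201]
eef_rot: [180.0, -0.0, -80.5]
contact_force: [-0.4, 0.3, -1.3]
gripper_width: 0.0
gripper_force: 0.0
```

```bash
python3 post.py 20; python3 - <<'E'
from post import *
w=snap("wrist","w20");hsv=cv2.cvtColor(w["image"],cv2.COLOR_BGR2HSV);m=cv2.inRange(hsv,(100,100,40),(128,255,255))
k,l,st,ce=cv2.connectedComponentsWithStats(m)
for i in range(1,k):
    if st[i,4]>20:print("w",st[i],ce[i].round(1))
E
```

```text
scene [309 195   3   3   7] [310.  196.3] [ 0.0023 -0.1376]
26.4 [[ 0.00061459 -0.15972588]] [ 0.53926853 -0.1406339   0.0200479 ] [-0.30201832  0.58534945 -0.4347373 ]
w [315 346   2  17  32] [315.5 354. ]
```

{"op": "send_rows", "data": {
  "steps": [
    {"dp": [-0.4, 0, 0], "roll": 0, "jaw": 0},
    {"dp": [-0.8, 0, 0], "roll": 0, "jaw": 0}
  ]
}}

```text
time_s: 26.7
tcp_pos: [0.5392, -0.1399, 0.0201]
eef_rot: [-180.0, 0.0, -80.5]
contact_force: [-0.4, -0.9, 0.1]
gripper_width: 0.0003
gripper_force: 0.0
```

{"op": "send_rows", "data": {
  "steps": [
    {"dp": [-0.3, 0, 0], "roll": 0, "jaw": 0},
    {"dp": [-0.6, 0, 0], "roll": 0, "jaw": 0}
  ]
}}

```text
time_s: 26.95
tcp_pos: [0.5391, -0.1393, 0.0201]
eef_rot: [180.0, -0.0, -80.5]
contact_force: [-0.3, 0.0, -0.2]
gripper_width: -0.0001
gripper_force: 0.4
```

{"op": "send_rows", "data": {
  "steps": [
    {"dp": [-0.3, 0, 0], "roll": 0, "jaw": 0},
    {"dp": [-0.6, 0, 0], "roll": 0, "jaw": 0}
  ]
}}

```text
time_s: 27.2
tcp_pos: [0.539, -0.1389, 0.0201]
eef_rot: [180.0, -0.0, -80.5]
contact_force: [-0.9, -3.6, -0.2]
gripper_width: 0.0004
gripper_force: 1.5
```

{"op": "send_rows", "data": {
  "steps": [
    {"dp": [-0.4, 0, 0], "roll": 0, "jaw": 0}
  ]
}}

```text
time_s: 27.32
tcp_pos: [0.539, -0.1387, 0.0201]
eef_rot: [180.0, -0.0, -80.5]
contact_force: [-0.2, -5.5, -0.3]
gripper_width: 0.0002
gripper_force: 2.8
```

The force climbs to 5.5 N with almost no travel, after a free jump, so the boat is in the notch. I'm backing off, lifting and checking.

{"op": "send_rows", "data": {
  "steps": [
    {"dp": [4, 0, 0], "roll": 0, "jaw": 0},
    {"dp": [14, 0, 0], "roll": 0, "jaw": 0},
    {"dp": [25, 0, 0], "roll": 0, "jaw": 0},
    {"dp": [30, 0, -20], "roll": 0, "jaw": 0},
    {"dp": [34, 0, -60], "roll": 0, "jaw": 0}
  ]
}}

```text
time_s: 27.95
tcp_pos: [0.5432, -0.1727, 0.0791]
eef_rot: [179.8, 0.1, -80.6]
contact_force: [0.2, 0.5, 0.1]
gripper_width: 0.0001
gripper_force: 0.0
```

{"op": "send_rows", "data": {
  "steps": [
    {"dp": [40, 0, -40], "roll": 0, "jaw": 0},
    {"dp": [85, 0, -80], "roll": 0, "jaw": 0},
    {"dp": [130, 0, -110], "roll": 0, "jaw": 0},
    {"dp": [155, 0, -130], "roll": 0, "jaw": 0},
    {"dp": [155, 0, -130], "roll": 0, "jaw": 0}
  ]
}}

```text
time_s: 28.58
tcp_pos: [0.5704, -0.3274, 0.2114]
eef_rot: [-179.9, -0.1, -80.7]
contact_force: [-0.1, -0.7, -1.7]
gripper_width: 0.0005
gripper_force: 0.0
```

```bash
python3 post.py 30; python3 - <<'E'
from post import *
# nose visible on outfeed side? tube in the tunnel; wrist and bystanders: compare top image with the first
a=pickle.load(open("c0.pkl","rb"))["top"]["image"];b=pickle.load(open("top30.pkl","rb"))["image"]
d=(cv2.absdiff(a,b).max(2)>60).astype(np.uint8);k,l,st,ce=cv2.connectedComponentsWithStats(cv2.morphologyEx(d,cv2.MORPH_OPEN,np.ones((2,2))))
print([st[i].tolist() for i in range(1,k) if st[i,4]>12])
w=snap("wrist","w30");hsv=cv2.cvtColor(w["image"],cv2.COLOR_BGR2HSV)
for n,lo,hi in(("blue",(100,100,40),(128,255,255)),("purple",(125,80,40),(150,255,255))):
    k,l,st,ce=cv2.connectedComponentsWithStats(cv2.inRange(hsv,lo,hi))
    for i in range(1,k):
        if st[i,4]>20:print(n,st[i],rail(ray(w,[ce[i]],.055)).round(4))
E
```

```text
scene [309 196   3   2   5] [310.2 196.4] [ 0.0016 -0.137 ]
28.675 [[-1.54648063e-04 -3.46525982e-01]] [ 0.56934076 -0.32499911  0.20929614] [-1.07732081 -0.26767808 -1.23309451]
[[367, 112, 140, 224, 13703], [477, 129, 9, 5, 33], [547, 133, 35, 34, 203], [502, 137, 54, 53, 1205], [555, 139, 5, 4, 16], [553, 168, 7, 14, 49], [574, 169, 6, 9, 19], [538, 170, 15, 14, 74], [545, 176, 23, 14, 141], [476, 178, 26, 31, 518], [507, 190, 46, 15, 219], [485, 218, 6, 14, 45], [508, 233, 17, 9, 79], [317, 238, 10, 13, 89], [283, 251, 6, 4, 20], [307, 252, 21, 6, 63], [292, 256, 12, 4, 34], [63, 286, 20, 10, 98], [134, 290, 9, 18, 97], [14, 300, 9, 26, 112], [53, 301, 9, 28, 160], [81, 302, 9, 5, 27], [90, 308, 8, 6, 38], [130, 312, 10, 6, 42], [0, 326, 52, 69, 2149], [46, 327, 40, 14, 327], [89, 328, 40, 23, 453], [252, 333, 87, 64, 1136], [252, 335, 191, 145, 8948], [327, 392, 55, 27, 820], [0, 396, 25, 8, 154], [11, 402, 242, 78, 10624], [435, 413, 3, 5, 15], [0, 418, 22, 50, 809], [380, 426, 8, 4, 23], [286, 446, 5, 4, 17], [196, 469, 6, 6, 26], [195, 475, 10, 5, 25]]
blue [  57    0  195  112 6558] [[ 0.1052 -0.4785]]
blue [308 370  13   8  96] [[ 0.0007 -0.1643]]
purple [128 213  19  12 149] [[ 0.1716 -0.3438]]
```

```bash
python3 - <<'E'
from post import *
d0=pickle.load(open("c0.pkl","rb"))
O_={"top":d0["top"]["image"],"scene":d0["scene"]["image"]}
N_={"top":pickle.load(open("top30.pkl","rb"))["image"],"scene":pickle.load(open("scene30.pkl","rb"))["image"]}
M_={"top":pickle.load(open("top14.pkl","rb"))["image"],"scene":pickle.load(open("scene14.pkl","rb"))["image"]}
def cen(im,box,lo,hi):
    x,y,w,h=box;hs=cv2.cvtColor(im[y:y+h,x:x+w],cv2.COLOR_BGR2HSV).astype(int)
    m=((hs>=lo)&(hs<=hi)).all(2);ys,xs=np.nonzero(m);return (round(xs.mean()+x,2),round(ys.mean()+y,2),len(xs)) if len(xs) else None
W=((0,0,150),(180,60,255))
R1=((0,120,80),(8,255,255));
for n,c,b,k in [("pinfar","top",(330,203,20,14),R1),("pinnear","top",(338,262,20,14),R1),
  ("pin s1","scene",(282,226,14,16),R1),("pin s2","scene",(326,226,14,16),R1),
  ("timer","top",(466,172,40,36),W),("timer","scene",(276,150,28,22),W),("tape","top",(478,266,36,36),R1),("tape","scene",(344,152,28,24),R1),
  ("cap","top",(308,176,20,20),((125,60,30),(160,255,255))),("cap","scene",(250,236,18,18),((125,60,30),(160,255,255))),
  ("orange","scene",(295,326,20,24),((2,120,80),(20,255,255))),("orange2","scene",(178,364,20,16),((2,120,80),(20,255,255))),
  ("bluebot","scene",(148,346,22,18),((90,80,80),(110,255,255))),("bluebot2","top",(178,284,24,20),((85,60,80),(115,255,255))),("orange","top",(178,252,20,20),((2,120,80),(20,255,255)))]:
    print(n,c,cen(O_[c],b,*k),"mid",cen(M_[c],b,*k),"now",cen(N_[c],b,*k))
E
```

```text
pinfar top (np.float64(339.3), np.float64(209.4), 10) mid None now (np.float64(339.27), np.float64(209.27), 11)
pinnear top (np.float64(348.0), np.float64(270.92), 12) mid None now (np.float64(348.0), np.float64(270.92), 12)
pin s1 scene (np.float64(283.0), np.float64(233.0), 3) mid (np.float64(282.67), np.float64(233.33), 3) now (np.float64(283.0), np.float64(233.0), 3)
pin s2 scene (np.float64(334.6), np.float64(234.0), 5) mid (np.float64(335.5), np.float64(234.0), 6) now (np.float64(334.6), np.float64(234.0), 5)
timer top (np.float64(485.54), np.float64(190.1), 520) mid (np.float64(485.6), np.float64(190.08), 532) now (np.float64(478.52), np.float64(189.75), 67)
timer scene (np.float64(290.06), np.float64(160.26), 213) mid (np.float64(293.02), np.float64(162.77), 123) now (np.float64(290.07), np.float64(160.39), 181)
tape top (np.float64(495.51), np.float64(283.56), 380) mid (np.float64(495.46), np.float64(283.52), 384) now (np.float64(495.41), np.float64(283.51), 386)
tape scene (np.float64(357.48), np.float64(165.01), 184) mid (np.float64(357.55), np.float64(165.05), 184) now (n
[... 431 characters left out ...]
.float64(333.64), 73) now (np.float64(304.33), np.float64(333.64), 73)
orange2 scene (np.float64(185.81), np.float64(371.32), 85) mid (np.float64(185.77), np.float64(371.23), 87) now (np.float64(185.76), np.float64(371.29), 86)
bluebot scene (np.float64(155.08), np.float64(353.23), 114) mid (np.float64(155.03), np.float64(353.32), 116) now (np.float64(155.03), np.float64(353.31), 116)
bluebot2 top (np.float64(182.96), np.float64(293.78), 108) mid (np.float64(182.93), np.float64(293.83), 109) now (np.float64(182.93), np.float64(293.83), 109)
orange top (np.float64(182.89), np.float64(259.88), 83) mid (np.float64(182.93), np.float64(259.78), 81) now (np.float64(182.93), np.float64(259.78), 81)
```

The plunger pins are back at their sprung-out positions (they were shifted while on the ramp), and the bystanders have not moved. Handing in.

```bash
python3 -c "
from plant import r
print(r.close_job())"
```

```text
the job is handed in; nothing more can be done
None
```

I drew the boat out, carried it round, set it on the infeed and pushed it until it clicked into the station; I handed the job in at about 29 s, with both plunger pins back out, the loose things I could check unmoved, and the tube last seen lying in the boat before it went under the hood.

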